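Clear the offcuts off the bench drill into the scrap bin

ROBOT

A 6-joint arm with a two-finger parallel gripper is mounted at the origin on the work surface. World frame = base frame: x ahead of the robot, y to its left, z up, the work surface at z = 0. Lengths are in mm, angles in degrees, forces in N, time in s.
With the tool pointing down it reaches from about 375 to 900 mm from the base axis. Payload 3.1 kg.
Tool frame: the origin (TCP) lies midway between the tips of the shut fingers; the grasp point (between the pads) lies 19 mm behind it; z points along the fingers, y is the line along which they close (so a half turn about z gives the same grasp; the last joint's range is limited). The gripper opens to 85 mm and grips with 20 to 120 N. Pads are 22 mm wide; open, the fingers measure 114 mm over their backs; the gripper's body (76 mm by 85 mm) begins 54 mm behind the grasp point. The pads swing forward as they close: fully open they stand 13 mm farther back than shut.
Start: joints at [-74.742, 30.224, 82.088, -0, 67.689, -10.227], TCP at [268.942, -564.151, 194.11] pointing down, gripper open.
Joint ranges: [-176.69, 176.69], [-43.24, 126.21], [12.49, 139.97], [-82, 262], [0, 151.66], [-163.58, 163.58]. Speed limits (degrees/s): [159.86, 159.86, 180, 180, 180, 180].

INTERFACE

Orientations are given as [roll, pitch, yaw] about the fixed x, y, z axes, in that order (R = Rz(yaw) Ry(pitch) Rx(roll)).
In Python, from cell import arm gives the robot as it stands. The module is installed in compiled form; this text tells all that it offers.
- The arm moves only by the tool carry_out, never from a script. Its argument "steps" is a list of rows, each an object of numbers: "x", "y", "z": the shift along the world's x, y, z in m; "twist": the turn about the world's z in degrees; "gripper": the finger opening in m, from 0 to 0.0854. In form: [{"x": .., "y": .., "z": .., "twist": .., "gripper": ..}, ...]. A call has exactly 8 rows; each row shifts and turns the commanded pose from where the row before left it; what a row does not reach is not made up. A row lasts 1/10 s, in which the tool goes at most 50 mm and 8.59 degrees, less where a joint would pass 70% of its speed; a pose out of reach is approached as far as the arm can. A call is refused whole if a number of a shift passes 0.05 or a number of a turn 8.59, either way. A call with a gripper value outside its range is refused whole. The fingers move at their own pace and stop on an object; "newtons" is the grip in N (left out, the last holds). Time passes only in rows, so rows that do not move let the fingers close, or fill a call up. It gives the time, the measured TCP pose, the force, the opening and the grip force at its end, in the units of the state.
- arm.get_state(): the state, without advancing time (a new reading comes with each control period).
- arm.snapshot(name): name is "side" or "top"; returns (picture, depth): 420x560x3 uint8, red, green, blue; 420x560 float32, mm along the optical axis (not along the pixel's ray), 0 where there is no reading.
- arm.camera_info(name): a dict with "camera_matrix" (3x3 intrinsics, pixels), "R" (3x3) and "t" (3): a world point X has camera coordinates R X + t. Camera axes: x right, y down, z forward; pixel columns grow to the right and rows downward; lengths in mm; the calibration is good to about 2 mm. A picture is of the moment at which its call begins. camera_info takes no time and is no camera call.
- arm.sign_off(): hands the job in; it is judged then, once.
Trained networks look in the newest picture that a camera, given by its name, has taken for a name from the list of things; names that differ only in an ending like _2 or _b are one class to them, and where a whole thing is asked for, a point or a joint stands for the part that bears it (a point fixed in the world has none). Each returns a list of dicts, best first, with "p" (0 to 1); they miss things now and then, are a little off and sometimes report something else, mostly with a low value. They report only what shows in the picture. A call takes as long as a camera call. They do not tell look-alikes from the thing itself.
- arm.boxes_of(camera, query): "xy" ([column, row] in pixels, amid what is visible of it).
- arm.silhouettes(camera, query): "region" (420x560 bool, what is visible of it) and "xy" ([column, row] in pixels, amid what is visible of it).
- arm.pinpoint(camera, query): "xy" ([column, row] in pixels: a listed point, or the origin of a listed thing).
The state is a dict: "t": time; "q": joint angles; "joint_velocities": joint speeds; "tau": joint torques, N m; "tcp_pos": TCP position; "eef_rot": TCP orientation; "force": force on the tool from outside, world axes, zero at the start; "ft_torque": the same for the moment, N m; "grip_width": finger opening in mm; "gripper_force": force on a finger pad.
Only numpy, scipy, OpenCV 4.12 (cv2) and the standard library are available. Lean on these libraries where they do the work, as an engineer would, in place of code of your own. Each camera call takes 0.05 s, during which the arm holds its last target. There are 200 camera calls.

TASK

Two rectangular wooden offcuts are left on the drilling table of the little bench drill, the long one tight against the fence under the drill's head. Clear both into the open, undivided black scrap bin without bumping the drill's head or leaning hard on its table. Leave the round finished tag on the table and everything else on the bench where it is, and the bin upright in its place.

Things in the scene. Friction and masses are not known exactly. Their poses are not given: they have to be found in the camera images.
- drill: Small grey hobby bench drill, fixed to the bench; its place and yaw vary. Origin on the bench top under the middle of its base; its own -x points from the column to its front (roughly towards the robot), z up. Base 240 x 130 x 22 mm, column 22 mm thick at x = +85 mm. It carries the drilling table, fence and head.
- worktable: The drill's plywood drilling table, rigid with it, axes as the drill's. Origin 22 mm straight above the drill's. Plate 15 mm thick, its top 37 mm above the bench, x from -205 to +25 mm, y from -150 to +150 mm. Varnished: wood slides on it easily (friction about 0.3 +-20 %; finger tips grip the wood better). Over 60 N on it, also through an offcut, is leaning hard.
- fence (a point): Straight aluminium fence screwed across the drilling table; this point is the middle of the foot of its front face, axes as the drill's, so the face is the plane x = 0 here, along y, 150 mm to either side, 25 mm tall, 18 mm thick; a small clamp knob on top at each end.
- head: Drill head above the table, rigid with the drill, axes as the drill's. Origin straight over the drill's origin at the level of the housing's underside, 220 mm above the bench (183 mm above the table top). Housing x from -75 to +115 mm, y from -38 to +38 mm, 110 mm tall; motor behind it. A touch of over 10 N, also on chuck, bit or handle, is a bump.
- chuck (a point): Lower end of the drill's chuck (24 mm thick, hanging on its 26 mm quill 58 mm below the head's underside, 125 mm above the table), 10 mm in front of the fence's face. A thin bit sticks out 28 mm below this point, ending 97 mm above the table.
- feed_handle (a point): Hub of the three-spoked feed handle on the head's right (-y) side, 50 mm above the head's underside; spokes reach 66 mm from the hub, out to y = -69 mm in the head's frame.
- offcut_long: Long offcut of plain wood, 34 (x) x 120 (y) x 20 mm (z), about 55 g. Origin at the centre of its underside. Starts flat on the drilling table with one long side tight along the fence, below the middle of the head, so there is no room for a finger behind it.
- offcut_long_mid (a point): Centre of the long offcut, 10 mm above its underside; axes as the offcut's.
- offcut_short: Short offcut of the same wood, 26 (x) x 46 (y) x 20 mm (z), about 30 g. Origin at the centre of its underside. Starts flat on the left front part of the drilling table, clear of the head.
- offcut_short_mid (a point): Centre of the short offcut, 10 mm above its underside.
- tag: Finished round wooden key tag, 44 mm across, 8 mm thick, lying on the right front part of the drilling table. Not scrap: it stays. Origin at the centre of its underside.
- bin: Scrap bin: plain black plastic box, open on top, empty and undivided, 170 x 170 mm outside, 110 mm tall, walls and floor 4 mm, 0.7 kg, standing loose on the bench left or right of the drill. Origin at the centre of its underside, sides along x and y.
- caddy: Black plastic desk caddy on the other side of the drill, fixed: divided into compartments, holding a phone, a clock, pens and vials; 170 x 170 mm, up to 150 mm tall. Not a bin. Origin at the centre of its underside.
- perfume: Flat clear glass perfume bottle, 30 x 55 mm, 107 mm tall with its black cap, standing. Bystander. Origin at the centre of its underside.
- perfume_round: Round amber perfume bottle, 48 mm across, 90 mm tall, standing. Bystander. Origin at the centre of its underside.
- clear_case: Open clear acrylic case, 80 x 80 x 45 mm, empty. Bystander. Origin at the centre of its underside.
- pen_engraver: Black pen-shaped engraver lying on the bench, 18 mm thick, about 145 mm long along its x. Bystander. Origin under the middle of its barrel on the bench.
- brush: Black-handled dusting brush lying on the bench along its x, about 42 mm wide and 20 mm thick, 200 mm long. Bystander. Origin at the middle of its underside.
- blanks: Neat stack of round wooden blanks, 44 mm across, 32 mm tall. Bystander. Origin at the centre of its underside.
Mind the look-alikes: they are no part of the job. There is more than one size of the offcut_long; the job needs the smallest.

How it is judged:
By the outcome, as a careful person would: the job done as asked, in the order asked, and still so for the second after the job is handed in, with the robot touching nothing.
It also fails if it takes over 64 s, if anything falls off the work surface, if the arm or the gripper's body presses on something with over 40 N, if the wrist force passes 120 N, or if a joint passes its speed limit or range.

## Working session

There is one attempt and no reset: what is moved stays moved. The work goes in short steps, Python scripts to look and compute and a tool call to move; the robot and the scene stay as the last step left them, time stands still between calls to the robot, and variables do not carry over. Pictures are saved under pics/ and viewed, at most 10 in all, crops included, and the job is handed in when it is done.

Besides the shell and the picture viewer there is one more tool, called in YAML: its name, and indented under it one key for each argument. carry_out: Moves the arm, as the interface text tells. Its arguments: {"type":"object","properties":{"steps":{"type":"array"},"newtons":{"type":"number"}},"required":["steps"]}

```bash
mkdir -p pics; cat > h.py <<'E'
import numpy as np, cv2
from cell import arm
def cam(n):
    c=arm.camera_info(n); return np.array(c["camera_matrix"]),np.array(c["R"]),np.array(c["t"])
def ray(n,uv,z):
    K,R,t=cam(n); d=R.T@np.linalg.solve(K,[uv[0],uv[1],1.]); o=-R.T@t
    return o+d*(z-o[2])/d[2]
def proj(n,X):
    K,R,t=cam(n); p=K@(R@np.array(X,float)+t); return p[:2]/p[2]
def cloud(n,depth):
    K,R,t=cam(n); v,u=np.mgrid[:420,:560]
    P=np.stack([(u-K[0,2])/K[0,0]*depth,(v-K[1,2])/K[1,1]*depth,depth],-1)
    return (P-t)@R
E
python3 - <<'E'
from h import *
ims=[]
for n in ("top","side"):
    p,d=arm.snapshot(n); np.save(n+"_d.npy",d); np.save(n+"_p.npy",p); cv2.imwrite(f"pics/{n}0.png",p[:,:,::-1])
    print(n,-cam(n)[1].T@cam(n)[2])
    for q,z in (("drill",0),("fence",37),("chuck",162),("offcut_long",37),("offcut_long_mid",47),("offcut_short",37),("tag",37),("bin",0),("caddy",0)):
        print(n,q,[(round(r["p"],2),np.round(r["xy"]).tolist(),np.round(ray(n,r["xy"],z)[:2]).tolist()) for r in arm.pinpoint(n,q)[:4]])
E
```

```text
top [ 448.31095254   -9.66424465 1451.06409771]
top drill [(0.67, [292.0, 152.0], [708.0, -41.0])]
top fence [(0.83, [298.0, 155.0], [692.0, -56.0])]
top chuck [(0.56, [298.0, 150.0], [686.0, -52.0])]
top offcut_long [(0.93, [180.0, 303.0], [276.0, 268.0]), (0.9, [408.0, 297.0], [298.0, -369.0])]
top offcut_long_mid [(0.94, [409.0, 299.0], [293.0, -368.0]), (0.75, [181.0, 310.0], [258.0, 261.0]), (0.71, [220.0, 260.0], [397.0, 157.0]), (0.56, [300.0, 161.0], [676.0, -63.0])]
top offcut_short [(0.54, [257.0, 187.0], [602.0, 58.0])]
top tag [(0.75, [336.0, 184.0], [611.0, -164.0])]
top bin [(0.8, [132.0, 224.0], [495.0, 416.0])]
top caddy [(0.67, [424.0, 223.0], [505.0, -424.0]), (0.55, [370.0, 149.0], [719.0, -267.0]), (0.42, [327.0, 122.0], [799.0, -142.0])]
side [  366.5895946  -1025.41028283   809.93229406]
side drill [(0.83, [342.0, 268.0], [717.0, -49.0])]
side fence [(0.71, [337.0, 261.0], [697.0, -58.0])]
side chuck [(0.83, [336.0, 228.0], [683.0, -70.0]), (0.66, [254.0, 200.0], [467.0, 133.0])]
side offcut_long [(0.88, [332.0, 257.0], [687.0, -39.0]), (0.84, [207.0, 375.0], [304.0, -407.0]), (0.56, [193.0, 224.0], [261.0, 216.0])]
side offcut_long_mid [(0.97, [202.0, 372.0], [294.0, -405.0]), (0.88, [331.0, 254.0], [683.0, -36.0]), (0.56, [195.0, 224.0], [269.0, 202.0])]
side offcut_short [(0.54, [298.0, 238.0], [603.0, 78.0]), (0.42, [296.0, 242.0], [593.0, 56.0])]
side tag [(0.7, [317.0, 285.0], [610.0, -159.0])]
side bin [(0.94, [254.0, 199.0], [494.0, 428.0]), (0.34, [367.0, 320.0], [721.0, -272.0])]
side caddy [(0.82, [295.0, 380.0], [499.0, -422.0]), (0.49, [362.0, 203.0], [910.0, 331.0])]
```

View pics/top0.png

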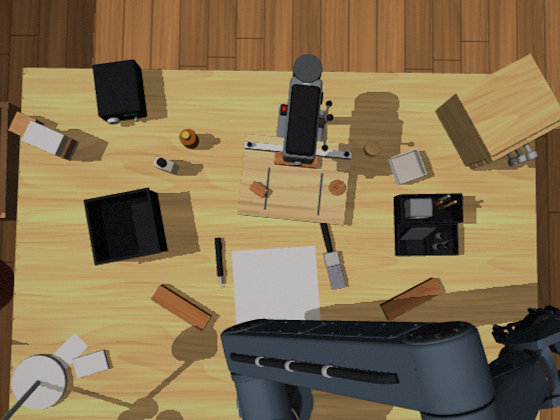

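View pics/side0.png

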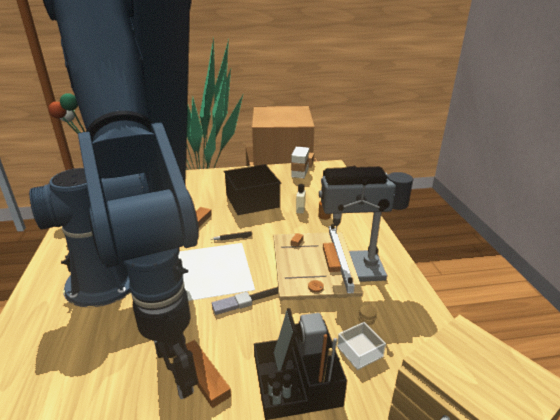

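Top: long offcut at the fence, mostly hidden under the head (~(297,160)), short offcut (260,189), tag (338,187), bin (125,226), caddy (428,224). Long look-alikes lie on the bench at top (182,307) and (410,298), side (205,375) and (200,217). The wanted one is the small one at the fence, side (332,257). Now a finer measurement and one close crop.

```bash
python3 - <<'E'
from h import *
P={}
for n in ("top","side"):
    d=np.load(n+"_d.npy"); C=cloud(n,d); P[n]=C
    for q,zr in (("offcut_long",(50,65)),("offcut_short",(50,65)),("tag",(40,55)),("bin",(95,125)),("fence",(55,70)),("worktable",(30,44))):
        for r in arm.silhouettes(n,q)[:4]:
            m=r["region"]&(d>0); X=C[m]; X=X[(X[:,2]>zr[0])&(X[:,2]<zr[1])]
            if len(X)<8: print(n,q,round(r["p"],2),np.round(r["xy"]),"few",len(X)); continue
            (c,s,a)=cv2.minAreaRect(X[:,:2].astype(np.float32))
            print(n,q,round(r["p"],2),np.round(r["xy"]),"n",len(X),"c",np.round(c),"size",np.round(s),"ang",round(a,1),"z",np.round(np.median(X[:,2]),1))
p=np.load("side_p.npy")[200:310,260:410,::-1]; q=np.load("top_p.npy")[110:230,225:385,::-1]
a=cv2.resize(p,(545,400),interpolation=3);b=cv2.resize(q,None,fx=2.4,fy=2.4,interpolation=3)
cv2.imwrite("pics/c1.png",a)
for y in (-58,):
  print(proj("top",[690,y,57]))
E
```

```text
top offcut_long 0.95 [411. 298.] few 0
top offcut_long 0.79 [284. 163.] n 196 c [677. -49.] size [119.  34.] ang 84.8 z 56.6
top offcut_long 0.74 [178. 305.] few 0
top offcut_long 0.25 [305. 112.] n 24 c [672. -45.] size [87. 27.] ang 64.2 z 57.2
top offcut_short 0.59 [430. 225.] n 270 c [ 506. -418.] size [149. 170.] ang 1.4 z 58.5
top offcut_short 0.43 [258. 188.] n 153 c [593.  56.] size [46. 26.] ang 53.7 z 56.8
top tag 0.7 [338. 185.] n 170 c [ 603. -164.] size [40. 40.] ang 0.2 z 44.9
top bin 0.64 [186. 139.] few 3
top bin 0.61 [126. 225.] n 929 c [486. 414.] size [179. 180.] ang 11.7 z 108.6
top bin 0.53 [330. 264.] few 0
top fence 0.77 [293. 182.] n 465 c [638. -47.] size [298. 151.] ang 84.6 z 61.7
top worktable 0.83 [290. 182.] n 6485 c [626. -46.] size [300. 231.] ang 84.7 z 36.8
top worktable 0.7 [168. 164.] n 17 c [645. 302.] size [18. 41.] ang 21.8 z 37.3
top worktable 0.29 [371. 148.] n 124 c [ 719. -266.] size [38. 40.] ang 88.1 z 33.2
side offcut_long 0.74 [331. 258.] n 300 c [679. -53.] size [125.  34.] ang 84.9 z 58.7
side offcut_long 0.72 [211. 380.] few 0
side offcut_long 0.61 [200. 214.] few 0
side bin 0.69 [251. 187.] n 523 c [487. 410.] size [180. 184.] ang 11.8 z 107.5
side bin 0.17 [362. 192.] few 0
side fence 0.57 [313. 266.] n 395 c [689. -55.] size [303.  51.] ang 85.0 z 63.6
side fence 0.24 [322. 211.] n 14 c [720. 254.] size [33.  8.] ang 86.3 z 60.0
side worktable 0.96 [314. 268.] n 3826 c [627. -48.] size [310. 230.] ang 84.9 z 38.9
[298.52265616 154.91111642]
```

View pics/c1.png

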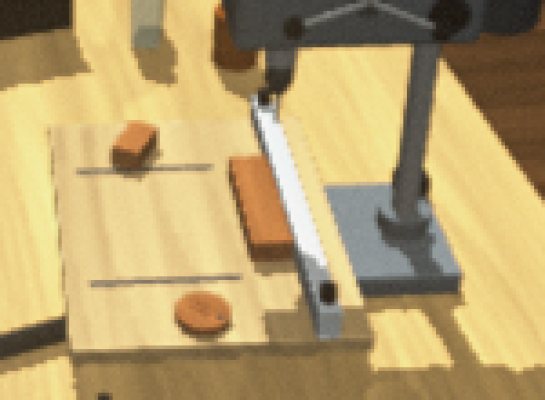

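Crop: the small offcut at (260,205 in crop) lies against the fence under the head, the short one is at (135,145), and the round tag is at (203,313). The choice is confirmed. I'll clear the short one first, then slide the long one forward with one finger of the open gripper from the left of the head.

```bash
python3 -c "
from h import *
s=arm.get_state(); print({k:np.round(v,2) for k,v in s.items()})"
```

```text
{'t': np.float64(1.6), 'q': array([-74.74,  30.22,  82.09,  -0.  ,  67.69, -10.23]), 'joint_velocities': array([-0.1 , -0.07,  0.08, -0.08,  0.05, -0.1 ]), 'tau': array([  0.  , -44.23, -17.84,  -0.  ,   0.  ,  -0.  ]), 'tcp_pos': array([ 268.92, -564.16,  194.1 ]), 'eef_rot': array([-180.  ,    0.  ,   25.48]), 'force': array([-0.16,  0.23,  0.06]), 'ft_torque': array([-0.02,  0.01,  0.01]), 'gripper_force': np.float64(0.0), 'grip_width': np.float64(85.71)}
```

carry_out:
  steps:
    - {"x": 0,"y": 0,"z": 0.045,"twist": 0,"gripper": 0.085}
    - {"x": 0.01,"y": 0.02,"z": 0.04,"twist": 0,"gripper": 0.085}
    - {"x": 0.02,"y": 0.04,"z": 0.02,"twist": 0,"gripper": 0.085}
    - {"x": 0.02,"y": 0.045,"z": 0,"twist": 0,"gripper": 0.085}
    - {"x": 0.02,"y": 0.045,"z": 0,"twist": 0,"gripper": 0.085}
    - {"x": 0.02,"y": 0.045,"z": 0,"twist": 0,"gripper": 0.085}
    - {"x": 0.02,"y": 0.045,"z": 0,"twist": 0,"gripper": 0.085}
    - {"x": 0.02,"y": 0.045,"z": 0,"twist": 0,"gripper": 0.085}
  newtons: 40

```text
t: 2.4
tcp_pos: [399.4, -277.3, 299.4]
eef_rot: [180.0, -0.0, 25.5]
force: [1.9, -0.7, 0.3]
grip_width: 84.9
gripper_force: 0.0
```

carry_out:
  steps:
    - {"x": 0.024,"y": 0.042,"z": 0,"twist": 3.5,"gripper": 0.085}
    - {"x": 0.024,"y": 0.042,"z": 0,"twist": 3.5,"gripper": 0.085}
    - {"x": 0.024,"y": 0.042,"z": 0,"twist": 3.5,"gripper": 0.085}
    - {"x": 0.024,"y": 0.042,"z": 0,"twist": 3.5,"gripper": 0.085}
    - {"x": 0.024,"y": 0.042,"z": 0,"twist": 3.5,"gripper": 0.085}
    - {"x": 0.024,"y": 0.042,"z": 0,"twist": 3.5,"gripper": 0.085}
    - {"x": 0.024,"y": 0.042,"z": 0,"twist": 3.5,"gripper": 0.085}
    - {"x": 0.024,"y": 0.042,"z": 0,"twist": 3.5,"gripper": 0.085}

```text
t: 3.2
tcp_pos: [591.6, 58.8, 299.3]
eef_rot: [180.0, -0.0, 53.6]
force: [0.5, -0.9, -0.5]
grip_width: 85.3
gripper_force: 0.0
```

carry_out:
  steps:
    - {"x": 0.001,"y": -0.003,"z": -0.045,"twist": 0,"gripper": 0.085}
    - {"x": 0,"y": 0,"z": -0.045,"twist": 0,"gripper": 0.085}
    - {"x": 0,"y": 0,"z": -0.045,"twist": 0,"gripper": 0.085}
    - {"x": 0,"y": 0,"z": -0.045,"twist": 0,"gripper": 0.085}
    - {"x": 0,"y": 0,"z": -0.045,"twist": 0,"gripper": 0.085}
    - {"x": 0,"y": 0,"z": -0.025,"twist": 0,"gripper": 0.085}
    - {"x": 0,"y": 0,"z": -0.008,"twist": 0,"gripper": 0.085}
    - {"x": 0,"y": 0,"z": 0,"twist": 0,"gripper": 0.02}
  newtons: 40

```text
t: 4.0
tcp_pos: [591.5, 53.9, 40.2]
eef_rot: [-179.9, 0.1, 53.5]
force: [0.1, -0.1, 0.2]
grip_width: 72.8
gripper_force: 0.0
```

carry_out:
  steps:
    - {"gripper": 0.015}
    - {"gripper": 0.015}
    - {"gripper": 0.015}
    - {"gripper": 0.015}
    - {"gripper": 0.015}
    - {"gripper": 0.015}
    - {"gripper": 0.015}
    - {"z": 0.02,"gripper": 0.015}

```text
validation failed for argument at $.st...
```

carry_out:
  steps:
    - {"x": 0,"y": 0,"z": 0,"twist": 0,"gripper": 0.015}
    - {"x": 0,"y": 0,"z": 0,"twist": 0,"gripper": 0.015}
    - {"x": 0,"y": 0,"z": 0,"twist": 0,"gripper": 0.015}
    - {"x": 0,"y": 0,"z": 0,"twist": 0,"gripper": 0.015}
    - {"x": 0,"y": 0,"z": 0,"twist": 0,"gripper": 0.015}
    - {"x": 0,"y": 0,"z": 0,"twist": 0,"gripper": 0.015}
    - {"x": 0,"y": 0,"z": 0,"twist": 0,"gripper": 0.015}
    - {"x": 0,"y": 0,"z": 0.01,"twist": 0,"gripper": 0.015}

```text
t: 4.8
tcp_pos: [590.6, 53.9, 50.2]
eef_rot: [-179.8, 0.1, 53.5]
force: [-0.8, -0.2, 0.1]
grip_width: 14.8
gripper_force: 0.0
```

```bash
python3 - <<'E'
from h import *
p,d=arm.snapshot("side"); 
cv2.imwrite("pics/c2.png",cv2.resize(p[180:320,230:410,::-1],(720,560),interpolation=3))
s=arm.get_state(); print(s["tcp_pos"],s["grip_width"],proj("side",s["tcp_pos"]))
C=cloud("side",d); 
for r in arm.silhouettes("side","offcut_short")[:3]:
    X=C[r["region"]&(d>0)]; print(r["p"],r["xy"],np.median(X,0),cv2.minAreaRect(X[(X[:,2]>50)&(X[:,2]<65)][:,:2].astype(np.float32)))
E
```

```text
[592.48135538  53.84314672  52.55236243] 14.847338699735754 [296.21194296 238.6151148 ]
0.46 [293.8, 239.1] [593.12575805  45.44167431  57.03990956] ((594.6539306640625, 52.986602783203125), (53.669612884521484, 25.877927780151367), 55.718814849853516)
```

View pics/c2.png

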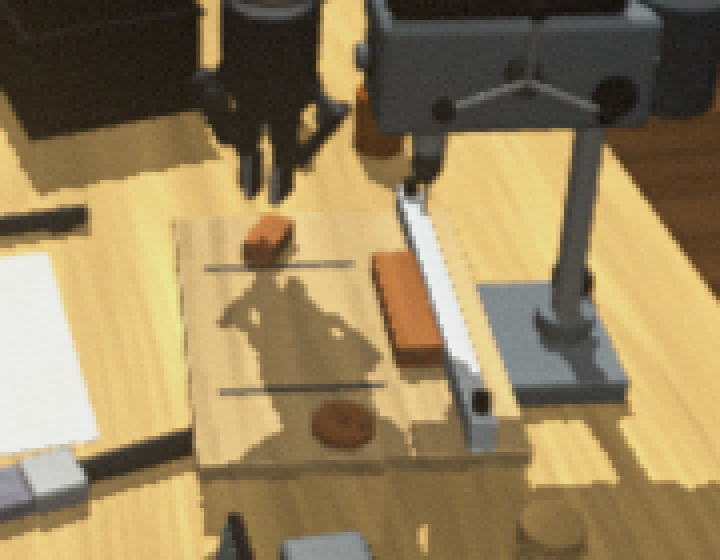

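The picture shows the fingers (tips crop (275,200)) hanging behind and above the untouched short offcut (268,238). I'll measure the fingertips in the depth cloud.

```bash
python3 - <<'E'
from h import *
for n in ("side","top"):
    p,d=arm.snapshot(n); C=cloud(n,d)
    X=C[(d>0)&(p.max(2)<110)]
    m=(abs(X[:,0]-592)<60)&(abs(X[:,1]-54)<60)&(X[:,2]>62)&(X[:,2]<110)
    X=X[m]
    print(n,len(X))
    for a in range(60,110,8):
        Y=X[(X[:,2]>=a)&(X[:,2]<a+8)]
        if len(Y): print(a,len(Y),np.round(Y.min(0)),np.round(np.median(Y,0)),np.round(Y.max(0)))
    if n=="side":
        C2=C[222:246,288:312]; print(np.round(C2[::3,::4,2]).astype(int)); print(np.round(C2[::3,::4,1]).astype(int))
s=arm.get_state(); print(s["tcp_pos"],s["q"])
E
```

```text
side 37
92 10 [576.  42.  95.] [587.  55.  98.] [604.  63. 100.]
100 18 [576.  36. 100.] [587.  51. 104.] [606.  62. 107.]
108 9 [576.  39. 108.] [594.  41. 109.] [607.  60. 110.]
[[  2 117 105 123 116   3]
 [  1 107  97 110 107   1]
 [  3  98   3  99  -1   4]
 [  2   3   3   4   4   2]
 [ 37  40  60  58  38  41]
 [ 38  39  61  61  38  35]
 [ 39  59  57  52  41  39]
 [ 39  48  51  43  39  38]]
[[236  54  70  40  49 222]
 [216  52  66  43  46 205]
 [194  49 190  43 191 181]
 [177 172 171 167 165 166]
 [107 100  69  69  96  91]
 [ 88  84  51  49  79  82]
 [ 70  39  41  44  58  59]
 [ 53  38  33  41  46  45]]
top 0
[592.40240096  53.79678241  51.70057963] [-5.56539631e+00  3.88401592e+01  9.30800862e+01 -1.04966275e-03
  4.80104694e+01  3.09489234e+01]
```

```bash
python3 - <<'E'
from h import *
d=np.load("side_d.npy");C=cloud("side",d)
X=C[d>0]; X=X[(abs(X[:,0]-269)<70)&(abs(X[:,1]+564)<70)&(X[:,2]>60)]
for a in range(180,330,12):
    Y=X[(X[:,2]>=a)&(X[:,2]<a+12)]
    if len(Y): print(a,len(Y),np.round(Y.min(0)),np.round(np.median(Y,0)),np.round(Y.max(0)))
p,d=arm.snapshot("side");C=cloud("side",d)
X=C[d>0]; X=X[(abs(X[:,0]-592)<65)&(abs(X[:,1]-54)<65)&(X[:,2]>62)]
print()
for a in range(62,300,12):
    Y=X[(X[:,2]>=a)&(X[:,2]<a+12)]
    if len(Y): print(a,len(Y),np.round(Y.min(0)),np.round(np.median(Y,0)),np.round(Y.max(0)))
E
```

```text
240 22 [ 242. -612.  246.] [ 283. -603.  250.] [ 300. -526.  252.]
252 85 [ 239. -618.  252.] [ 287. -612.  258.] [ 301. -524.  264.]
264 58 [ 239. -618.  264.] [ 286. -612.  268.] [ 300. -523.  275.]
276 20 [ 239. -615.  277.] [ 243. -529.  283.] [ 283. -524.  288.]
288 84 [ 275. -634.  289.] [ 297. -626.  297.] [ 313. -602.  300.]
300 187 [ 266. -634.  300.] [ 295. -624.  303.] [ 312. -586.  312.]
312 190 [ 263. -634.  312.] [ 291. -623.  319.] [ 312. -582.  324.]
324 249 [ 256. -633.  324.] [ 293. -621.  330.] [ 311. -572.  336.]

62 3 [588.  38.  62.] [606.  47.  62.] [609.  57.  63.]
86 14 [576.  38.  90.] [594.  55.  96.] [602.  74.  98.]
98 40 [573.  36.  98.] [589.  51. 105.] [611.  67. 110.]
110 43 [573.  36. 110.] [594.  49. 117.] [615.  68. 122.]
122 38 [571.  35. 122.] [589.  53. 127.] [610.  68. 134.]
134 78 [552.  21. 134.] [590.  52. 141.] [619.  90. 146.]
146 80 [547.  16. 146.] [580.  54. 152.] [623.  86. 158.]
158 87 [544.  11. 158.] [579.  49. 163.] [637.  86. 170.]
170 108 [538.   8. 170.] [587.  45. 177.] [647.  89. 182.]
182 144 [535.   6. 182.] [590.  36. 187.] [651.  98. 194.]
194 114 [556.  22. 194.] [594.  39. 199.] [631.  83. 206.]
206 29 [557.  24. 207.] [613.  30. 210.] [628.  74. 218.]
218 74 [557.  15. 218.] [588.  23. 225.] [629.  47. 230.]
230 91 [557.  14. 230.] [587.  22. 235.] [628.  49. 242.]
242 96 [557.  13. 242.] [587.  23. 249.] [628.  49. 254.]
254 122 [556.  13. 254.] [586.  25. 262.] [630.  70. 266.]
266 73 [557.  17. 266.] [587.  29. 272.] [627.  63. 278.]
278 100 [558.  15. 278.] [586.  25. 285.] [628.  59. 290.]
290 92 [557.  16. 290.] [586.  26. 298.] [627.  59. 302.]
```

The visible tips sit a steady ~38 mm above the reported TCP height, both at the start pose and here. I'll correct for that and go lower.

carry_out:
  steps:
    - {"x": 0.001,"y": 0,"z": 0,"twist": 1,"gripper": 0.07}
    - {"x": 0,"y": 0,"z": 0,"twist": 0,"gripper": 0.07}
    - {"x": 0,"y": 0,"z": 0,"twist": 0,"gripper": 0.07}
    - {"x": 0,"y": 0,"z": 0,"twist": 0,"gripper": 0.07}
    - {"x": 0,"y": 0,"z": -0.02,"twist": 0,"gripper": 0.07}
    - {"x": 0,"y": 0,"z": -0.015,"twist": 0,"gripper": 0.07}
    - {"x": 0,"y": 0,"z": -0.005,"twist": 0,"gripper": 0.07}
    - {"x": 0,"y": 0,"z": -0.004,"twist": 0,"gripper": 0.07}

```text
t: 5.85
tcp_pos: [592.4, 53.9, 6.2]
eef_rot: [-179.9, 0.0, 54.5]
force: [0.4, -0.2, -0.8]
grip_width: 70.1
gripper_force: 0.0
```

carry_out:
  steps:
    - {"x": 0,"y": 0,"z": 0,"twist": 0,"gripper": 0.015}
    - {"x": 0,"y": 0,"z": 0,"twist": 0,"gripper": 0.015}
    - {"x": 0,"y": 0,"z": 0,"twist": 0,"gripper": 0.015}
    - {"x": 0,"y": 0,"z": 0,"twist": 0,"gripper": 0.015}
    - {"x": 0,"y": 0,"z": 0,"twist": 0,"gripper": 0.015}
    - {"x": 0,"y": 0,"z": 0,"twist": 0,"gripper": 0.015}
    - {"x": 0,"y": 0,"z": 0,"twist": 0,"gripper": 0.015}
    - {"x": 0,"y": 0,"z": 0,"twist": 0,"gripper": 0.015}

```text
t: 6.65
tcp_pos: [593.6, 53.8, 7.8]
eef_rot: [179.9, -0.0, 54.5]
force: [-0.1, 1.0, 6.2]
grip_width: 25.1
gripper_force: 39.9
```

carry_out:
  steps:
    - {"x": 0,"y": 0,"z": 0.01,"twist": 0,"gripper": 0.015}
    - {"x": 0,"y": 0,"z": 0.03,"twist": 0,"gripper": 0.015}
    - {"x": 0,"y": 0,"z": 0.04,"twist": 0,"gripper": 0.015}
    - {"x": -0.01,"y": 0.01,"z": 0.04,"twist": 0,"gripper": 0.015}
    - {"x": -0.012,"y": 0.04,"z": 0.03,"twist": 0,"gripper": 0.015}
    - {"x": -0.012,"y": 0.044,"z": 0,"twist": 0,"gripper": 0.015}
    - {"x": -0.012,"y": 0.044,"z": 0,"twist": 0,"gripper": 0.015}
    - {"x": -0.012,"y": 0.044,"z": 0,"twist": 0,"gripper": 0.015}

```text
t: 7.45
tcp_pos: [534.3, 236.1, 156.9]
eef_rot: [180.0, -0.0, 54.4]
force: [0.3, -0.5, -0.5]
grip_width: 24.6
gripper_force: 39.4
```

carry_out:
  steps:
    - {"x": -0.012,"y": 0.044,"z": 0,"twist": 0,"gripper": 0.015}
    - {"x": -0.012,"y": 0.044,"z": 0,"twist": 0,"gripper": 0.015}
    - {"x": -0.012,"y": 0.044,"z": 0,"twist": 0,"gripper": 0.015}
    - {"x": -0.012,"y": 0.044,"z": 0,"twist": 0,"gripper": 0.015}
    - {"x": 0,"y": 0,"z": -0.03,"twist": 0,"gripper": 0.015}
    - {"x": 0,"y": 0,"z": -0.03,"twist": 0,"gripper": 0.015}
    - {"x": 0,"y": 0,"z": -0.01,"twist": 0,"gripper": 0.015}
    - {"x": 0,"y": 0,"z": 0,"twist": 0,"gripper": 0.015}

```text
t: 8.25
tcp_pos: [485.7, 409.7, 84.5]
eef_rot: [-179.9, 0.3, 54.5]
force: [-1.1, 0.6, 0.1]
grip_width: 24.8
gripper_force: 39.4
```

carry_out:
  steps:
    - {"x": 0,"y": 0,"z": -0.02,"twist": 0,"gripper": 0.015}
    - {"x": 0,"y": 0,"z": -0.015,"twist": 0,"gripper": 0.015}
    - {"x": 0,"y": 0,"z": 0,"twist": 0,"gripper": 0.05}
    - {"x": 0,"y": 0,"z": 0,"twist": 0,"gripper": 0.05}
    - {"x": 0,"y": 0,"z": 0,"twist": 0,"gripper": 0.05}
    - {"x": 0,"y": 0,"z": 0.03,"twist": 0,"gripper": 0.085}
    - {"x": 0,"y": 0,"z": 0.045,"twist": 0,"gripper": 0.085}
    - {"x": 0,"y": 0,"z": 0.045,"twist": 0,"gripper": 0.085}

```text
t: 9.05
tcp_pos: [487.1, 410.6, 173.0]
eef_rot: [-180.0, 0.0, 54.5]
force: [0.5, 1.1, 1.2]
grip_width: 85.2
gripper_force: 0.0
```

```bash
python3 - <<'E'
from h import *
s=arm.get_state(); print(s["tcp_pos"],s["eef_rot"])
# drill frame: y axis and origin from table centre
th=np.radians(-5.2); R=np.array([[np.cos(th),-np.sin(th)],[np.sin(th),np.cos(th)]])
o=np.array([626,-46])-R@[-90,0]
print("origin",o)
for n,q in {"press":(-46,98),"above":(-46,130),"out":(-140,98),"pull80":(-126,98)}.items(): print(n,np.round(o+R@q))
for w in ((677,-50),(593,54),(603,-164)): print(w,np.round(R.T@(np.array(w)-o)))
d=np.load("side_d.npy");C=cloud("side",d);t=np.load("top_d.npy");D=cloud("top",t)
X=D[t>0]; dl=(X[:,:2]-o)@R
for lo,hi in ((210,340),(130,210),(70,130)):
  m=(X[:,2]>lo)&(X[:,2]<hi)&(abs(dl[:,1])<90)&(dl[:,0]>-110)&(dl[:,0]<130)
  if m.sum(): print(lo,np.round(np.percentile(dl[m],[1,50,99],axis=0)))
X=C[d>0]; dl=(X[:,:2]-o)@R
m=(X[:,2]>222)&(X[:,2]<330)&(abs(dl[:,1])<90)&(abs(dl[:,0])<130); print("side head",np.round(np.percentile(dl[m],[1,50,99],axis=0)))
E
```

```text
[487.12341349 410.61248936 173.01277561] [-1.79991194e+02  1.61034980e-02  5.44804679e+01]
origin [715.62959588 -54.15693222]
press [679.  48.]
above [682.  79.]
out [585.  56.]
pull80 [599.  55.]
(677, -50) [-39.   1.]
(593, 54) [-132.   97.]
(603, -164) [-102. -120.]
210 [[-80. -63.]
 [ 15.  -3.]
 [127.  36.]]
70 [[-20. -58.]
 [-11. -51.]
 [ -8.  51.]]
side head [[-77. -67.]
 [ 18. -38.]
 [128.  17.]]
```

```bash
python3 - <<'E'
from h import *
s=arm.get_state(); T=np.array(s["tcp_pos"]); q1=np.radians(s["q"][0]); print(s["q"])
r=np.array([np.cos(q1),np.sin(q1)]); l=np.array([-r[1],r[0]])
for n in ("side","top"):
    p,d=arm.snapshot(n);C=cloud(n,d);X=C[d>0]-T; a=X[:,:2]@r; b=X[:,:2]@l
    m=(abs(a)<130)&(abs(b)<150)&(X[:,2]>30)
    for h in range(30,420,30):
        k=m&(X[:,2]>=h)&(X[:,2]<h+30)
        if k.sum()>5: print(n,h,k.sum(),"radial",np.round(np.percentile(a[k],[1,99])),"lateral",np.round(np.percentile(b[k],[1,99])))
    if n=="top": cv2.imwrite("pics/c3.png",cv2.resize(p[150:300,50:250,::-1],(800,600),interpolation=3))
E
```

```text
[3.00941884e+01 3.24849710e+01 8.14653704e+01 1.50009748e-03
 6.60679611e+01 6.56131130e+01]
side 30 12 radial [-25.  21.] lateral [-49.  45.]
side 60 90 radial [-30.  31.] lateral [-54.  50.]
side 90 182 radial [-40.  38.] lateral [-72.  62.]
side 120 270 radial [-39.  39.] lateral [-70.  59.]
side 150 186 radial [-38.  37.] lateral [-67.  58.]
side 180 188 radial [-37.  29.] lateral [-41.  15.]
side 210 182 radial [-35.  29.] lateral [-39.  21.]
side 240 180 radial [-34.  24.] lateral [-37.  16.]
side 270 171 radial [-37.  23.] lateral [-55.  29.]
side 300 222 radial [-75.  35.] lateral [-65.  43.]
side 330 390 radial [-124.   40.] lateral [-66.  40.]
side 360 381 radial [-128.   22.] lateral [-62. -51.]
side 390 204 radial [-129.  -34.] lateral [-60. -50.]
top 60 21 radial [13. 27.] lateral [-52. -41.]
top 90 69 radial [ 9. 44.] lateral [-69. -28.]
top 120 138 radial [-24.  44.] lateral [-68.  58.]
top 150 235 radial [-33.  41.] lateral [-65.  64.]
top 180 127 radial [-31.  27.] lateral [-36. -13.]
top 210 91 radial [-27.  21.] lateral [-36. -23.]
top 240 6 radial [-30. -27.] lateral [15. 21.]
top 300 136 radial [-61.  20.] lateral [-60.  43.]
top 330 735 radial [-112.   39.] lateral [-61.  43.]
top 360 2772 radial [-121.   34.] lateral [-59.  54.]
top 390 1203 radial [-126.   -6.] lateral [-55.  56.]
```

View pics/c3.png

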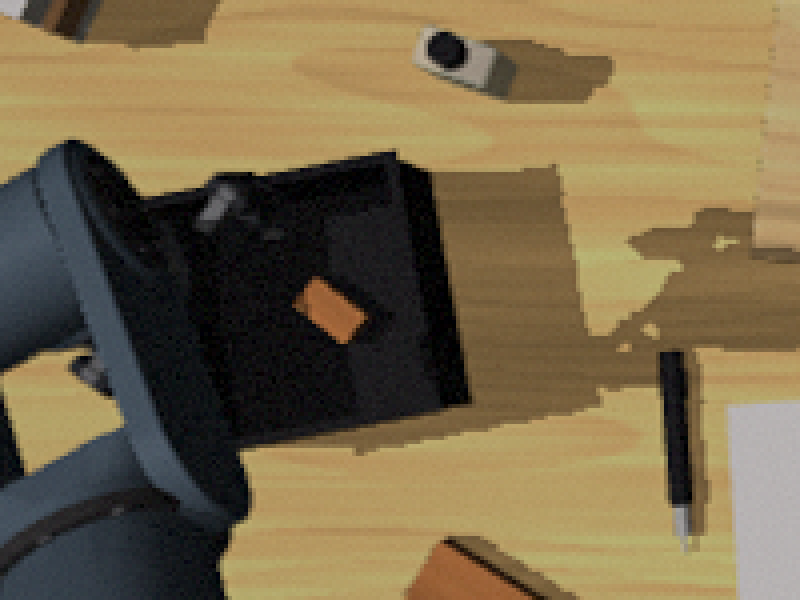

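Short offcut is in the bin (crop (330,310)). Next: turn the open gripper so it closes along the fence, come down in front and left of the head, then slide in low so that one finger sits over the left end of the long offcut.

carry_out:
  steps:
    - {"x": 0.011,"y": -0.043,"z": 0,"twist": -7.5,"gripper": 0.085}
    - {"x": 0.011,"y": -0.043,"z": 0,"twist": -7.5,"gripper": 0.085}
    - {"x": 0.011,"y": -0.043,"z": 0,"twist": -7.5,"gripper": 0.085}
    - {"x": 0.011,"y": -0.043,"z": 0,"twist": -7.5,"gripper": 0.085}
    - {"x": 0.011,"y": -0.043,"z": 0,"twist": -7.5,"gripper": 0.085}
    - {"x": 0.011,"y": -0.043,"z": 0,"twist": -7.5,"gripper": 0.085}
    - {"x": 0.011,"y": -0.043,"z": 0,"twist": -7.5,"gripper": 0.085}
    - {"x": 0.011,"y": -0.043,"z": 0,"twist": -7.2,"gripper": 0.085}

```text
t: 9.95
tcp_pos: [575.6, 64.9, 171.8]
eef_rot: [-180.0, -0.1, -5.5]
force: [-0.0, -0.2, 0.5]
grip_width: 84.9
gripper_force: 0.0
```

carry_out:
  steps:
    - {"x": 0,"y": 0,"z": -0.04,"twist": 0,"gripper": 0.085}
    - {"x": 0,"y": 0,"z": -0.04,"twist": 0,"gripper": 0.085}
    - {"x": 0,"y": 0,"z": -0.04,"twist": 0,"gripper": 0.085}
    - {"x": 0,"y": 0,"z": -0.025,"twist": 0,"gripper": 0.085}
    - {"x": 0,"y": 0,"z": 0,"twist": 0,"gripper": 0.085}
    - {"x": 0,"y": 0,"z": 0,"twist": 0,"gripper": 0.085}
    - {"x": 0,"y": 0,"z": 0,"twist": 0,"gripper": 0.085}
    - {"x": 0,"y": 0,"z": 0,"twist": 0,"gripper": 0.085}

```text
t: 10.75
tcp_pos: [576.8, 66.7, 28.2]
eef_rot: [-180.0, -0.2, -5.2]
force: [0.7, 0.2, 0.0]
grip_width: 85.0
gripper_force: 0.0
```

```bash
cat > fr.py <<'E'
from h import *
th=np.radians(-5.2); R2=np.array([[np.cos(th),-np.sin(th)],[np.sin(th),np.cos(th)]]); o=np.array([715.6,-54.2])
def todrill(w): return (np.asarray(w)[...,:2]-o)@R2
E
python3 - <<'E'
from fr import *
s=arm.get_state(); T=np.array(s["tcp_pos"]); print(T,s["eef_rot"],todrill(T),s["q"])
for n in ("side","top"):
    p,d=arm.snapshot(n);C=cloud(n,d);X=C[d>0]; D=todrill(X)-todrill(T)
    m=(abs(D[:,0])<130)&(abs(D[:,1])<130)
    for h in range(60,345,20):
        k=m&(X[:,2]>=h)&(X[:,2]<h+20)
        if k.sum()>5: print(n,h,k.sum(),np.round(np.percentile(D[k],[1,99],axis=0)).tolist(), round(X[k,2].min()))
E
```

```text
[576.81845291  66.72193493  28.24675248] [-179.9980193    -0.22471098   -5.20135866] [-149.16984452  107.84613875] [-4.42166081e+00  4.01691078e+01  9.59355598e+01 -1.56016751e-03
  4.36706153e+01  9.07808204e+01]
side 60 57 [[53.0, -127.0], [130.0, -6.0]] 60
side 80 35 [[-10.0, -60.0], [12.0, 45.0]] 80
side 100 35 [[-10.0, -59.0], [11.0, 14.0]] 101
side 120 48 [[-14.0, -95.0], [69.0, -37.0]] 127
side 140 62 [[-17.0, -111.0], [121.0, 35.0]] 141
side 160 133 [[-18.0, -121.0], [128.0, 13.0]] 160
side 180 143 [[-31.0, -123.0], [128.0, -12.0]] 180
side 200 162 [[-35.0, -124.0], [127.0, -8.0]] 200
side 220 163 [[-35.0, -125.0], [76.0, -4.0]] 220
side 240 165 [[-35.0, -123.0], [75.0, 4.0]] 240
side 260 201 [[-35.0, -126.0], [76.0, 2.0]] 260
side 280 164 [[-32.0, -126.0], [76.0, -6.0]] 280
side 300 154 [[-32.0, -129.0], [83.0, -6.0]] 300
side 320 234 [[-33.0, -129.0], [129.0, -16.0]] 320
side 340 188 [[-46.0, -63.0], [38.0, -52.0]] 340
top 60 32 [[94.0, -116.0], [130.0, 30.0]] 60
top 120 11 [[-14.0, -72.0], [10.0, -54.0]] 129
top 140 11 [[-13.0, -71.0], [10.0, -61.0]] 140
top 160 29 [[-13.0, -69.0], [10.0, -55.0]] 160
top 180 27 [[-27.0, -66.0], [9.0, -29.0]] 180
top 200 11 [[-39.0, -23.0], [-30.0, 15.0]] 200
top 220 36 [[-39.0, -125.0], [77.0, 21.0]] 221
top 240 28 [[-37.0, -129.0], [78.0, 21.0]] 240
top 260 92 [[-37.0, -127.0], [79.0, 12.0]] 260
top 280 73 [[72.0, -129.0], [127.0, -71.0]] 280
top 300 110 [[-28.0, -129.0], [125.0, -10.0]] 300
top 320 566 [[79.0, -130.0], [129.0, -76.0]] 320
top 340 16 [[-45.0, -56.0], [38.0, 43.0]] 346
```

carry_out:
  steps:
    - {"x": 0,"y": 0.002,"z": -0.01,"twist": 0,"gripper": 0.085}
    - {"x": 0.016,"y": -0.0015,"z": -0.002,"twist": 0,"gripper": 0.085}
    - {"x": 0.02,"y": -0.002,"z": 0,"twist": 0,"gripper": 0.085}
    - {"x": 0.02,"y": -0.002,"z": 0,"twist": 0,"gripper": 0.085}
    - {"x": 0.02,"y": -0.002,"z": 0,"twist": 0,"gripper": 0.085}
    - {"x": 0.017,"y": -0.001,"z": 0,"twist": 0,"gripper": 0.085}
    - {"x": 0.01,"y": -0.001,"z": 0,"twist": 0,"gripper": 0.085}
    - {"x": 0,"y": 0,"z": 0,"twist": 0,"gripper": 0.085}

```text
t: 11.65
tcp_pos: [679.4, 59.1, 13.9]
eef_rot: [-180.0, -0.1, -5.2]
force: [-0.7, 0.2, -0.1]
grip_width: 85.2
gripper_force: 0.0
```

```bash
python3 - <<'E'
from fr import *
s=arm.get_state(); T=np.array(s["tcp_pos"]); print(T,todrill(T),s["force"])
p,d=arm.snapshot("side");C=cloud("side",d)
cv2.imwrite("pics/c4.png",cv2.resize(p[130:300,250:430,::-1],None,fx=3.5,fy=3.5,interpolation=3))
X=C[(d>0)&(p.max(2)<90)]; D=todrill(X); m=(X[:,2]>60)&(X[:,2]<95)&(abs(D[:,0]+46)<25)&(D[:,1]>30)&(D[:,1]<170)
print(np.round(np.c_[D,X[:,2]][m][:30]))
E
```

```text
[679.41274799  59.0797234   13.89846126] [-46.30515332 109.5337652 ] [-0.74005981  0.17566498 -0.10795847]
[[-55. 157.  90.]
 [-52. 152.  92.]
 [-56. 148.  91.]
 [-52. 152.  89.]
 [-39. 152.  88.]
 [-56. 151.  85.]
 [-52. 153.  84.]
 [-55. 155.  79.]
 [-51. 155.  79.]
 [-55. 155.  75.]
 [-52. 153.  76.]
 [-51. 154.  72.]
 [-48. 155.  71.]
 [-52. 152.  69.]
 [-48. 150.  70.]
 [-44. 154.  68.]
 [-54.  60.  95.]
 [-35.  62.  93.]
 [-54.  62.  90.]
 [-51.  58.  92.]
 [-49.  54.  95.]
 [-45.  56.  93.]
 [-42.  56.  94.]
 [-39.  57.  93.]
 [-35.  60.  90.]
 [-53.  62.  86.]
 [-52.  54.  91.]
 [-48.  56.  90.]
 [-44.  60.  87.]
 [-42.  55.  90.]]
```

View pics/c4.png

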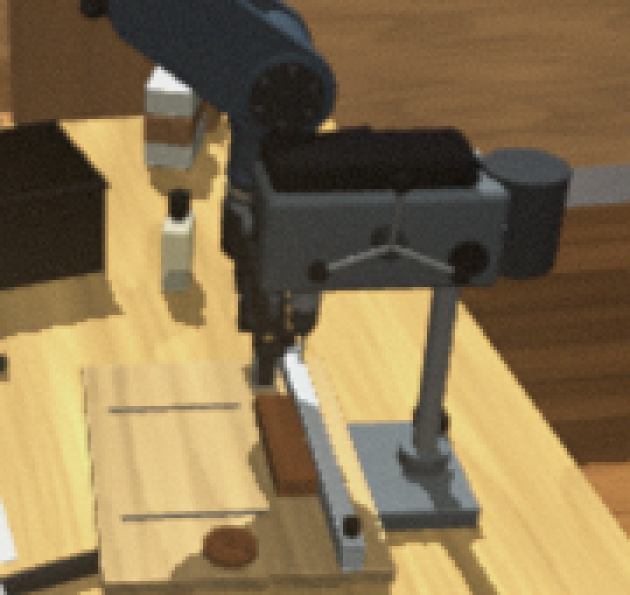

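Picture: the finger tip is at (262,383), just above the left end of the offcut (270,400); the wrist is beside the housing. I'll check the clearance at the upper edge of the housing.

```bash
python3 - <<'E'
from fr import *
for n in ("top","side"):
    d=np.load(n+"_d.npy");C=cloud(n,d);X=C[d>0];D=todrill(X)
    for lo in range(220,345,12):
        m=(X[:,2]>lo)&(X[:,2]<lo+12)&(abs(D[:,1])<60)&(D[:,0]>-110)&(D[:,0]<60)
        if m.sum()>4: print(n,lo,m.sum(),np.round(np.percentile(D[m],[1,99],axis=0)).tolist())
# wrist now, in views: max -y reach in front of the housing or above it
for n in ("side","top"):
    p,d=arm.snapshot(n);C=cloud(n,d);X=C[d>0];D=todrill(X)
    for lo in range(270,420,15):
        m=(X[:,2]>lo)&(X[:,2]<lo+15)&(D[:,1]>41)&(D[:,1]<200)&(abs(D[:,0]+46)<100)
        if m.sum()>4: print("now",n,lo,m.sum(),np.round(np.percentile(D[m],[0,1,99],axis=0)).tolist())
E
```

```text
top 220 7 [[-76.0, -30.0], [-70.0, 35.0]]
top 232 14 [[-76.0, -34.0], [-74.0, 33.0]]
top 244 18 [[-76.0, -57.0], [37.0, 36.0]]
top 256 86 [[-86.0, -60.0], [57.0, 32.0]]
top 268 110 [[-86.0, -56.0], [36.0, 33.0]]
top 280 54 [[-77.0, -55.0], [27.0, 35.0]]
top 292 258 [[-76.0, -45.0], [58.0, 37.0]]
top 304 83 [[-74.0, -57.0], [51.0, 36.0]]
top 316 318 [[-71.0, -34.0], [57.0, 32.0]]
top 328 1393 [[-67.0, -54.0], [58.0, 30.0]]
side 220 95 [[-74.0, -41.0], [56.0, -1.0]]
side 232 187 [[-74.0, -43.0], [57.0, 17.0]]
side 244 140 [[-74.0, -42.0], [58.0, -9.0]]
side 256 205 [[-84.0, -60.0], [59.0, -5.0]]
side 268 244 [[-84.0, -59.0], [57.0, 2.0]]
side 280 226 [[-74.0, -58.0], [59.0, 16.0]]
side 292 241 [[-74.0, -59.0], [58.0, 21.0]]
side 304 230 [[-72.0, -52.0], [59.0, 22.0]]
side 316 221 [[-69.0, -38.0], [59.0, 8.0]]
side 328 521 [[-67.0, -35.0], [59.0, 24.0]]
now side 270 40 [[-80.0, 76.0], [-80.0, 77.0], [-59.0, 111.0]]
now side 285 46 [[-80.0, 75.0], [-80.0, 77.0], [-58.0, 112.0]]
now side 300 20 [[-82.0, 56.0], [-82.0, 60.0], [-63.0, 105.0]]
now side 315 76 [[-84.0, 46.0], [-82.0, 47.0], [
[... 216 characters left out ...]
375 321 [[-144.0, 48.0], [-144.0, 49.0], [-17.0, 154.0]]
now side 390 261 [[-144.0, 49.0], [-144.0, 50.0], [-35.0, 157.0]]
now side 405 225 [[-145.0, 48.0], [-145.0, 49.0], [-56.0, 157.0]]
now top 270 15 [[-82.0, 90.0], [-82.0, 91.0], [-75.0, 125.0]]
now top 300 29 [[-85.0, 95.0], [-85.0, 96.0], [-80.0, 128.0]]
now top 330 14 [[-92.0, 55.0], [-91.0, 57.0], [-12.0, 152.0]]
now top 345 109 [[-110.0, 50.0], [-108.0, 50.0], [-11.0, 152.0]]
now top 360 418 [[-132.0, 50.0], [-107.0, 50.0], [-11.0, 164.0]]
now top 375 1035 [[-129.0, 51.0], [-102.0, 53.0], [-20.0, 166.0]]
now top 390 146 [[-127.0, 54.0], [-121.0, 54.0], [-36.0, 166.0]]
now top 405 159 [[-145.0, 54.0], [-133.0, 54.0], [-55.0, 165.0]]
```

Top of the housing is inset; there is ~12 mm clearance, so I shift 5 mm inward and press gently.

carry_out:
  steps:
    - {"x": 0,"y": -0.005,"z": 0,"twist": 0,"gripper": 0.085}
    - {"x": 0,"y": 0,"z": -0.003,"twist": 0,"gripper": 0.085}
    - {"x": 0,"y": 0,"z": -0.002,"twist": 0,"gripper": 0.085}
    - {"x": 0,"y": 0,"z": -0.001,"twist": 0,"gripper": 0.085}
    - {"x": 0,"y": 0,"z": 0,"twist": 0,"gripper": 0.085}
    - {"x": 0,"y": 0,"z": 0,"twist": 0,"gripper": 0.085}
    - {"x": 0,"y": 0,"z": 0,"twist": 0,"gripper": 0.085}
    - {"x": 0,"y": 0,"z": 0,"twist": 0,"gripper": 0.085}

```text
t: 12.6
tcp_pos: [678.4, 54.3, 8.4]
eef_rot: [-180.0, -0.0, -5.2]
force: [-0.1, -1.1, 0.3]
grip_width: 85.1
gripper_force: 0.0
```

carry_out:
  steps:
    - {"x": 0,"y": 0,"z": -0.001,"twist": 0,"gripper": 0.085}
    - {"x": 0,"y": 0,"z": 0,"twist": 0,"gripper": 0.085}
    - {"x": 0,"y": 0,"z": -0.001,"twist": 0,"gripper": 0.085}
    - {"x": 0,"y": 0,"z": 0,"twist": 0,"gripper": 0.085}
    - {"x": 0,"y": 0,"z": 0,"twist": 0,"gripper": 0.085}
    - {"x": 0,"y": 0,"z": 0,"twist": 0,"gripper": 0.085}
    - {"x": 0,"y": 0,"z": 0,"twist": 0,"gripper": 0.085}
    - {"x": 0,"y": 0,"z": 0,"twist": 0,"gripper": 0.085}

```text
t: 13.4
tcp_pos: [678.4, 54.2, 6.8]
eef_rot: [180.0, -0.0, -5.2]
force: [-2.0, 1.0, 5.4]
grip_width: 85.2
gripper_force: 2.7
```

carry_out:
  steps:
    - {"x": 0,"y": 0,"z": -0.001,"twist": 0,"gripper": 0.085}
    - {"x": 0,"y": 0,"z": 0,"twist": 0,"gripper": 0.085}
    - {"x": 0,"y": 0,"z": -0.001,"twist": 0,"gripper": 0.085}
    - {"x": 0,"y": 0,"z": 0,"twist": 0,"gripper": 0.085}
    - {"x": 0,"y": 0,"z": 0,"twist": 0,"gripper": 0.085}
    - {"x": 0,"y": 0,"z": 0,"twist": 0,"gripper": 0.085}
    - {"x": 0,"y": 0,"z": 0,"twist": 0,"gripper": 0.085}
    - {"x": 0,"y": 0,"z": 0,"twist": 0,"gripper": 0.085}

```text
t: 14.2
tcp_pos: [678.6, 54.2, 6.7]
eef_rot: [180.0, -0.1, -5.2]
force: [-3.5, 0.6, 13.6]
grip_width: 85.1
gripper_force: 6.8
```

carry_out:
  steps:
    - {"x": 0,"y": 0.003,"z": 0,"twist": 0,"gripper": 0.085}
    - {"x": 0,"y": 0.006,"z": 0,"twist": 0,"gripper": 0.085}
    - {"x": 0,"y": 0.008,"z": 0,"twist": 0,"gripper": 0.085}
    - {"x": 0,"y": 0.008,"z": 0,"twist": 0,"gripper": 0.085}
    - {"x": 0,"y": 0.008,"z": 0,"twist": 0,"gripper": 0.085}
    - {"x": 0,"y": 0.007,"z": 0,"twist": 0,"gripper": 0.085}
    - {"x": 0,"y": 0,"z": 0,"twist": 0,"gripper": 0.085}
    - {"x": 0,"y": 0,"z": 0,"twist": 0,"gripper": 0.085}

```text
t: 15.0
tcp_pos: [678.1, 94.5, 4.0]
eef_rot: [180.0, 0.0, -5.2]
force: [-0.3, -0.0, -0.7]
grip_width: 85.0
gripper_force: 0.0
```

```bash
cat > lo.py <<'E'
from fr import *
def long():
  for n in ("side","top"):
    p,d=arm.snapshot(n);C=cloud(n,d); X=C[d>0].astype(float); c=p[d>0].astype(int); D=todrill(X)
    m=(X[:,2]>50)&(X[:,2]<62)&(D[:,0]>-215)&(D[:,0]<-18)&(abs(D[:,1])<160)&(c[:,0]-c[:,2]>40)
    if m.sum()>10:
        r=cv2.minAreaRect(D[m].astype(np.float32)); print(n,m.sum(),"drill",np.round(r[0]),np.round(r[1]),round(r[2],1),"yrange",np.round(np.percentile(D[m],[1,99],axis=0)).tolist(),"world",np.round(o+R2@np.array(r[0])))
  s=arm.get_state(); print("tcp drill",np.round(todrill(s["tcp_pos"]),1),s["tcp_pos"][2],np.round(s["force"],1))
E
python3 -c "
from lo import *
long()"
```

```text
side 294 drill [-51. -35.] [206.  64.] 71.5 yrange [[-54.0, -55.0], [-21.0, 68.0]] world [662. -84.]
top 197 drill [-57. -22.] [231.  60.] 77.8 yrange [[-102.0, -115.0], [-22.0, 68.0]] world [657. -70.]
tcp drill [-50.6 144.2] 4.139565958404493 [0.8 0.1 0.2]
```

It moved 7 mm before the finger slipped off; there is more overlap now. Repeating.

carry_out:
  steps:
    - {"x": 0,"y": 0,"z": 0.01,"twist": 0,"gripper": 0.085}
    - {"x": 0.001,"y": -0.015,"z": 0,"twist": 0,"gripper": 0.085}
    - {"x": 0.001,"y": -0.015,"z": 0,"twist": 0,"gripper": 0.085}
    - {"x": 0,"y": -0.01,"z": 0,"twist": 0,"gripper": 0.085}
    - {"x": 0,"y": 0,"z": -0.005,"twist": 0,"gripper": 0.085}
    - {"x": 0,"y": 0,"z": -0.003,"twist": 0,"gripper": 0.085}
    - {"x": 0,"y": 0,"z": -0.002,"twist": 0,"gripper": 0.085}
    - {"x": 0,"y": 0,"z": 0,"twist": 0,"gripper": 0.085}

```text
t: 15.9
tcp_pos: [681.1, 53.1, 6.6]
eef_rot: [179.9, -0.1, -5.2]
force: [-3.5, -2.8, 12.3]
grip_width: 84.9
gripper_force: 6.2
```

carry_out:
  steps:
    - {"x": 0,"y": 0,"z": 0,"twist": 0,"gripper": 0.085}
    - {"x": 0,"y": 0,"z": 0,"twist": 0,"gripper": 0.085}
    - {"x": 0,"y": 0,"z": 0,"twist": 0,"gripper": 0.085}
    - {"x": 0,"y": 0,"z": 0,"twist": 0,"gripper": 0.085}
    - {"x": 0,"y": 0,"z": 0,"twist": 0,"gripper": 0.085}
    - {"x": 0,"y": 0,"z": 0,"twist": 0,"gripper": 0.085}
    - {"x": 0,"y": 0,"z": 0,"twist": 0,"gripper": 0.085}
    - {"x": 0,"y": 0,"z": 0,"twist": 0,"gripper": 0.085}

```text
t: 16.7
tcp_pos: [681.1, 53.1, 6.7]
eef_rot: [179.9, -0.1, -5.1]
force: [-2.7, -2.9, 12.1]
grip_width: 85.0
gripper_force: 6.1
```

carry_out:
  steps:
    - {"x": 0,"y": 0,"z": -0.002,"twist": 0,"gripper": 0.085}
    - {"x": 0,"y": 0,"z": 0,"twist": 0,"gripper": 0.085}
    - {"x": 0,"y": 0.003,"z": 0,"twist": 0,"gripper": 0.085}
    - {"x": 0,"y": 0.005,"z": 0,"twist": 0,"gripper": 0.085}
    - {"x": 0,"y": 0.005,"z": 0,"twist": 0,"gripper": 0.085}
    - {"x": 0,"y": 0.005,"z": 0,"twist": 0,"gripper": 0.085}
    - {"x": 0,"y": 0.005,"z": 0,"twist": 0,"gripper": 0.085}
    - {"x": 0,"y": 0.005,"z": 0,"twist": 0,"gripper": 0.085}

```text
t: 17.5
tcp_pos: [683.7, 80.2, 6.5]
eef_rot: [179.8, -0.5, -5.1]
force: [-1.3, -4.6, 16.1]
grip_width: 84.8
gripper_force: 8.2
```

```bash
python3 -c "
from lo import *
long()"
```

```text
side 258 drill [-52. -27.] [252.  55.] 77.4 yrange [[-53.0, -30.0], [-21.0, 92.0]] world [662. -76.]
top 135 drill [-69. -28.] [218.  43.] 71.1 yrange [[-110.0, -124.0], [-22.0, 80.0]] world [644. -76.]
tcp drill [-43.9 131.9] 6.571228965257976 [-1.8 -2.  17.8]
```

carry_out:
  steps:
    - {"x": 0,"y": 0.006,"z": 0,"twist": 0,"gripper": 0.085}
    - {"x": 0,"y": 0.006,"z": 0,"twist": 0,"gripper": 0.085}
    - {"x": 0,"y": 0.006,"z": 0,"twist": 0,"gripper": 0.085}
    - {"x": 0,"y": 0.006,"z": 0,"twist": 0,"gripper": 0.085}
    - {"x": 0,"y": 0.006,"z": 0,"twist": 0,"gripper": 0.085}
    - {"x": 0,"y": 0.006,"z": 0,"twist": 0,"gripper": 0.085}
    - {"x": 0,"y": 0.006,"z": 0,"twist": 0,"gripper": 0.085}
    - {"x": 0,"y": 0.003,"z": 0,"twist": 0,"gripper": 0.085}

```text
t: 18.4
tcp_pos: [684.5, 126.0, 6.6]
eef_rot: [179.8, -0.5, -5.1]
force: [0.3, -4.7, 15.3]
grip_width: 85.1
gripper_force: 8.0
```

```bash
python3 -c "
from lo import *
long()"
```

```text
side 239 drill [-57.  -0.] [284.  55.] 78.0 yrange [[-99.0, -118.0], [-24.0, 135.0]] world [659. -49.]
top 323 drill [-63.   2.] [275.  55.] 75.7 yrange [[-97.0, -73.0], [-25.0, 123.0]] world [653. -46.]
tcp drill [-47.3 177. ] 6.616351805679842 [-1.  -2.4 16.4]
```

carry_out:
  steps:
    - {"x": 0,"y": 0,"z": 0.013,"twist": 0,"gripper": 0.085}
    - {"x": 0,"y": 0,"z": 0.002,"twist": 0,"gripper": 0.085}
    - {"x": -0.002,"y": -0.02,"z": 0,"twist": 0,"gripper": 0.085}
    - {"x": -0.002,"y": -0.021,"z": 0,"twist": 0,"gripper": 0.085}
    - {"x": 0,"y": 0,"z": -0.007,"twist": 0,"gripper": 0.085}
    - {"x": 0,"y": 0,"z": -0.004,"twist": 0,"gripper": 0.085}
    - {"x": 0,"y": 0,"z": -0.003,"twist": 0,"gripper": 0.085}
    - {"x": 0,"y": 0,"z": 0,"twist": 0,"gripper": 0.085}

```text
t: 19.3
tcp_pos: [676.8, 84.7, 6.5]
eef_rot: [179.8, -0.1, -5.2]
force: [-4.6, -3.0, 19.1]
grip_width: 84.9
gripper_force: 9.4
```

carry_out:
  steps:
    - {"x": -0.003,"y": 0,"z": 0,"twist": 0,"gripper": 0.085}
    - {"x": -0.006,"y": 0.0005,"z": 0,"twist": 0,"gripper": 0.085}
    - {"x": -0.008,"y": 0.001,"z": 0,"twist": 0,"gripper": 0.085}
    - {"x": -0.01,"y": 0.001,"z": 0,"twist": 0,"gripper": 0.085}
    - {"x": -0.01,"y": 0.001,"z": 0,"twist": 0,"gripper": 0.085}
    - {"x": -0.01,"y": 0.001,"z": 0,"twist": 0,"gripper": 0.085}
    - {"x": -0.01,"y": 0.001,"z": 0,"twist": 0,"gripper": 0.085}
    - {"x": -0.01,"y": 0.001,"z": 0,"twist": 0,"gripper": 0.085}

```text
t: 20.1
tcp_pos: [615.9, 92.4, 6.7]
eef_rot: [180.0, -0.8, -5.1]
force: [4.0, -0.4, 14.2]
grip_width: 85.4
gripper_force: 7.2
```

```bash
python3 - <<'E'
from lo import *
long()
p,d=arm.snapshot("side")
cv2.imwrite("pics/c5.png",cv2.resize(p[150:310,230:410,::-1],None,fx=3.5,fy=3.5,interpolation=3))
E
```

```text
side 205 drill [-99.   2.] [ 36. 280.] 0.6 yrange [[-119.0, 23.0], [-82.0, 142.0]] world [617. -43.]
top 187 drill [-92.  14.] [291.  76.] 76.7 yrange [[-119.0, -128.0], [-86.0, 89.0]] world [626. -32.]
tcp drill [-114.4  136.9] 6.6259419870261445 [ 1.9 -0.5 15.9]
```

View pics/c5.png

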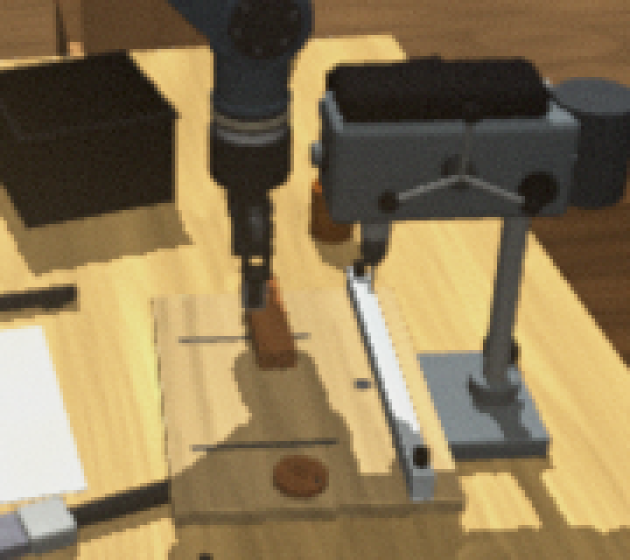

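The offcut is now free of the fence and clear of the head, flat and parallel to the fence (crop (272,330)). I drag it a bit further forward, then lift and turn 90° to grasp it across.

carry_out:
  steps:
    - {"x": -0.006,"y": 0.0005,"z": 0,"twist": 0,"gripper": 0.085}
    - {"x": -0.008,"y": 0.001,"z": 0,"twist": 0,"gripper": 0.085}
    - {"x": -0.008,"y": 0.001,"z": 0,"twist": 0,"gripper": 0.085}
    - {"x": -0.005,"y": 0,"z": 0,"twist": 0,"gripper": 0.085}
    - {"x": 0,"y": 0,"z": 0.01,"twist": 0,"gripper": 0.085}
    - {"x": 0,"y": 0,"z": 0.03,"twist": 0,"gripper": 0.085}
    - {"x": 0,"y": 0,"z": 0.03,"twist": 8,"gripper": 0.085}
    - {"x": 0,"y": 0,"z": 0,"twist": 8,"gripper": 0.085}

```text
t: 21.05
tcp_pos: [584.5, 95.7, 76.3]
eef_rot: [180.0, -0.3, 11.1]
force: [1.0, -0.7, 1.2]
grip_width: 85.0
gripper_force: 0.0
```

carry_out:
  steps:
    - {"x": 0,"y": 0,"z": 0,"twist": 8.5,"gripper": 0.085}
    - {"x": 0,"y": 0,"z": 0,"twist": 8.5,"gripper": 0.085}
    - {"x": 0,"y": 0,"z": 0,"twist": 8.5,"gripper": 0.085}
    - {"x": 0,"y": 0,"z": 0,"twist": 8.5,"gripper": 0.085}
    - {"x": 0,"y": 0,"z": 0,"twist": 8.5,"gripper": 0.085}
    - {"x": 0,"y": 0,"z": 0,"twist": 8.5,"gripper": 0.085}
    - {"x": 0,"y": 0,"z": 0,"twist": 8.5,"gripper": 0.085}
    - {"x": 0,"y": 0,"z": 0,"twist": 8.5,"gripper": 0.085}

```text
t: 21.85
tcp_pos: [581.0, 95.7, 72.2]
eef_rot: [-179.8, 0.0, 79.1]
force: [0.3, -0.4, -0.3]
grip_width: 85.1
gripper_force: 0.0
```

```bash
python3 - <<'E'
from fr import *
s=arm.get_state(); print(s["tcp_pos"],s["eef_rot"],todrill(s["tcp_pos"]))
for n in ("side","top"):
    p,d=arm.snapshot(n);C=cloud(n,d); X=C[d>0]; c=p[d>0].astype(int); D=todrill(X)
    m=(X[:,2]>50)&(X[:,2]<62)&(D[:,0]>-200)&(D[:,0]<-60)&(D[:,1]>0)&(D[:,1]<160)&(c[:,0]-c[:,2]>25)
    if m.sum()>10:
        r=cv2.minAreaRect(D[m].astype(np.float32)); print(n,m.sum(),r,np.round(np.percentile(D[m],[2,98],axis=0)).tolist(),"world",np.round(o+R2@np.array(r[0])))
E
```

```text
[581.04677498  95.70541931  72.20724293] [-1.79825353e+02  3.97984981e-03  7.91427226e+01] [-147.58577252  137.0935624 ]
side 260 ((-127.99881744384766, 83.9237060546875), (34.75402069091797, 125.63185119628906), 2.5614547729492188) [[-146.0, 24.0], [-110.0, 141.0]] world [596.  41.]
top 302 ((-128.83807373046875, 61.30866241455078), (34.321773529052734, 69.71836853027344), 2.963613271713257) [[-145.0, 28.0], [-113.0, 94.0]] world [593.  19.]
```

carry_out:
  steps:
    - {"x": 0,"y": 0,"z": -0.025,"twist": 4.2,"gripper": 0.085}
    - {"x": 0,"y": 0,"z": -0.025,"twist": 4.2,"gripper": 0.085}
    - {"x": 0.005,"y": -0.02,"z": 0,"twist": 0,"gripper": 0.085}
    - {"x": 0.005,"y": -0.02,"z": 0,"twist": 0,"gripper": 0.085}
    - {"x": 0.005,"y": -0.014,"z": 0,"twist": 0,"gripper": 0.085}
    - {"x": 0,"y": 0,"z": -0.01,"twist": 0,"gripper": 0.085}
    - {"x": 0,"y": 0,"z": -0.006,"twist": 0,"gripper": 0.085}
    - {"x": 0,"y": 0,"z": 0,"twist": 0,"gripper": 0.085}

```text
t: 22.75
tcp_pos: [595.5, 42.1, 5.8]
eef_rot: [-179.8, -0.0, 87.2]
force: [-0.3, -0.5, 0.6]
grip_width: 85.1
gripper_force: 0.0
```

carry_out:
  steps:
    - {"x": 0,"y": 0,"z": 0,"twist": 0,"gripper": 0.02}
    - {"x": 0,"y": 0,"z": 0,"twist": 0,"gripper": 0.02}
    - {"x": 0,"y": 0,"z": 0,"twist": 0,"gripper": 0.02}
    - {"x": 0,"y": 0,"z": 0,"twist": 0,"gripper": 0.02}
    - {"x": 0,"y": 0,"z": 0,"twist": 0,"gripper": 0.02}
    - {"x": 0,"y": 0,"z": 0,"twist": 0,"gripper": 0.02}
    - {"x": 0,"y": 0,"z": 0,"twist": 0,"gripper": 0.02}
    - {"x": 0,"y": 0,"z": 0,"twist": 0,"gripper": 0.02}

```text
t: 23.55
tcp_pos: [597.7, 41.4, 7.8]
eef_rot: [179.9, -0.0, 87.2]
force: [-0.7, 2.1, 4.9]
grip_width: 32.4
gripper_force: 40.7
```

carry_out:
  steps:
    - {"x": 0,"y": 0,"z": 0.015,"twist": 0,"gripper": 0.02}
    - {"x": -0.02,"y": 0,"z": 0.02,"twist": 0,"gripper": 0.02}
    - {"x": -0.03,"y": 0.01,"z": 0.035,"twist": 0,"gripper": 0.02}
    - {"x": -0.02,"y": 0.02,"z": 0.04,"twist": 0,"gripper": 0.02}
    - {"x": -0.008,"y": 0.03,"z": 0.035,"twist": 2,"gripper": 0.02}
    - {"x": -0.006,"y": 0.044,"z": 0,"twist": 2.5,"gripper": 0.02}
    - {"x": -0.006,"y": 0.044,"z": 0,"twist": 2.5,"gripper": 0.02}
    - {"x": -0.006,"y": 0.044,"z": 0,"twist": 2.5,"gripper": 0.02}

```text
t: 24.35
tcp_pos: [500.9, 234.4, 153.6]
eef_rot: [179.9, 0.0, 96.7]
force: [0.3, -0.3, -0.1]
grip_width: 32.9
gripper_force: 40.2
```

carry_out:
  steps:
    - {"x": -0.006,"y": 0.044,"z": 0,"twist": 2.5,"gripper": 0.02}
    - {"x": -0.004,"y": 0.044,"z": 0,"twist": 2.5,"gripper": 0.02}
    - {"x": -0.003,"y": 0.044,"z": 0,"twist": 0,"gripper": 0.02}
    - {"x": -0.002,"y": 0.044,"z": 0,"twist": 0,"gripper": 0.02}
    - {"x": 0,"y": 0.002,"z": -0.03,"twist": 0,"gripper": 0.02}
    - {"x": 0,"y": 0,"z": -0.03,"twist": 0,"gripper": 0.02}
    - {"x": 0,"y": 0,"z": 0,"twist": 0,"gripper": 0.02}
    - {"x": 0,"y": 0,"z": 0,"twist": 0,"gripper": 0.02}

```text
t: 25.15
tcp_pos: [486.0, 410.8, 92.4]
eef_rot: [-179.9, 0.0, 101.7]
force: [0.5, -0.5, 0.7]
grip_width: 33.1
gripper_force: 40.2
```

carry_out:
  steps:
    - {"x": 0,"y": 0,"z": -0.025,"twist": 0,"gripper": 0.02}
    - {"x": 0,"y": 0,"z": -0.02,"twist": 0,"gripper": 0.02}
    - {"x": 0,"y": 0,"z": -0.01,"twist": 0,"gripper": 0.02}
    - {"x": 0,"y": 0,"z": 0,"twist": 0,"gripper": 0.055}
    - {"x": 0,"y": 0,"z": 0,"twist": 0,"gripper": 0.055}
    - {"x": 0,"y": 0,"z": 0,"twist": 0,"gripper": 0.055}
    - {"x": 0,"y": 0,"z": 0.04,"twist": 0,"gripper": 0.055}
    - {"x": 0,"y": 0,"z": 0.045,"twist": 0,"gripper": 0.055}

```text
t: 25.95
tcp_pos: [485.3, 410.5, 122.3]
eef_rot: [-179.8, 0.1, 101.7]
force: [0.4, 1.1, 0.7]
grip_width: 54.9
gripper_force: 0.0
```

carry_out:
  steps:
    - {"x": 0,"y": -0.02,"z": 0.045,"twist": 0,"gripper": 0.055}
    - {"x": 0,"y": -0.04,"z": 0.02,"twist": 0,"gripper": 0.055}
    - {"x": -0.02,"y": -0.045,"z": 0,"twist": 0,"gripper": 0.055}
    - {"x": -0.02,"y": -0.045,"z": 0,"twist": 0,"gripper": 0.055}
    - {"x": 0,"y": -0.045,"z": 0,"twist": 0,"gripper": 0.055}
    - {"x": 0,"y": -0.045,"z": 0,"twist": 0,"gripper": 0.055}
    - {"x": 0,"y": 0,"z": 0,"twist": 0,"gripper": 0.055}
    - {"x": 0,"y": 0,"z": 0,"twist": 0,"gripper": 0.055}

```text
t: 26.75
tcp_pos: [447.1, 170.7, 188.4]
eef_rot: [179.9, -0.0, 101.5]
force: [0.5, 0.2, 0.5]
grip_width: 55.1
gripper_force: 0.0
```

```bash
python3 - <<'E'
from h import *
p,d=arm.snapshot("top"); cv2.imwrite("pics/end.png",cv2.resize(p[50:320,60:460,::-1],(800,540),interpolation=3))
E
```

```text
(no output)
```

View pics/end.png

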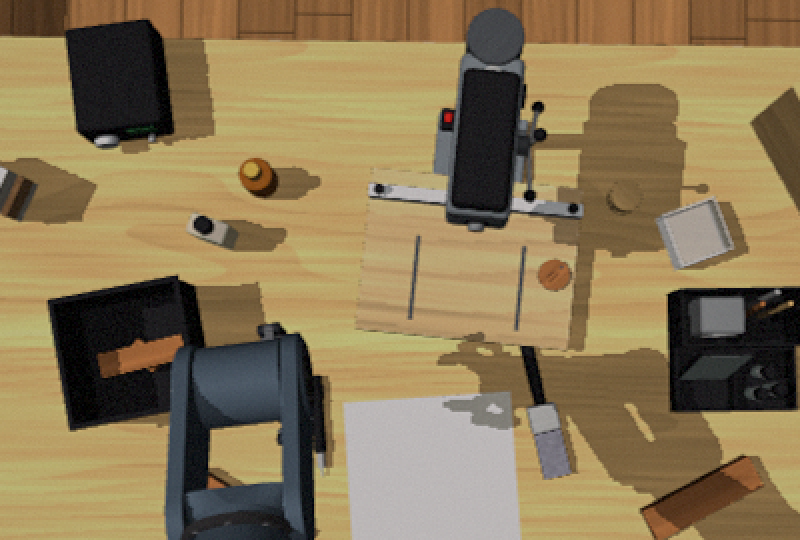

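The table is clear except for the tag (555,275). The long offcut is in the bin at (140,355), lying on the short one, the bin stands in its place, and nothing else has moved.

```bash
python3 -c "
from h import *
print(arm.sign_off())"
```

```text
the job is handed in; nothing more can be done
None
```

Both offcuts are in the scrap bin and the job is handed in at about 27 s; I saw no sign of touching the drill's head, I pressed on the table with no more than about 20 N at any reading, and the tag, bin and other things are where they were.

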